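# Release the latched key on the workshop key box

## Task

One of the four keys on the grey key box has been left latched down, so its machine is still switched on. Find out which one by tapping lightly (a raised key gives softly and springs back, the latched one feels hard), then press that key down past its catch and let go so that it springs up. Do not push any of the three raised keys fully down, and leave the glue bottle, the try square and the wood offcut where they are: nothing is to be grasped or lifted.

Things in the scene. Friction and masses are not known exactly. Their poses are not given: they have to be found in the camera images.
- panel: The key box: a flat grey metal box fixed to the bench, 130 (x) x 290 (y) x 50 mm high, origin at the centre of its underside, z up. The four keys stand in a row along its y axis, 62 mm apart. Its position and yaw change from start to start.
- place_1 (a point): Key place 1 of 4, counted from the box's +y end to its -y end (+93 mm along the box's y from its centre): a point fixed to the box at the centre of the place, 64 mm above the bench (14 mm above the box's top). Each place holds one key with a flat top 38 (x) x 42 (y) mm. The keys are seated unevenly, so the untouched key tops lie anywhere between 60 and 66 mm above the bench, and height does not show which key is latched.
- place_2 (a point): Key place 2 of 4, counted from the box's +y end to its -y end (+31 mm along the box's y from its centre): a point fixed to the box at the centre of the place, 64 mm above the bench (14 mm above the box's top). Each place holds one key with a flat top 38 (x) x 42 (y) mm. The keys are seated unevenly, so the untouched key tops lie anywhere between 60 and 66 mm above the bench, and height does not show which key is latched.
- place_3 (a point): Key place 3 of 4, counted from the box's +y end to its -y end (-31 mm along the box's y from its centre): a point fixed to the box at the centre of the place, 64 mm above the bench (14 mm above the box's top). Each place holds one key with a flat top 38 (x) x 42 (y) mm. The keys are seated unevenly, so the untouched key tops lie anywhere between 60 and 66 mm above the bench, and height does not show which key is latched.
- place_4 (a point): Key place 4 of 4, counted from the box's +y end to its -y end (-93 mm along the box's y from its centre): a point fixed to the box at the centre of the place, 64 mm above the bench (14 mm above the box's top). Each place holds one key with a flat top 38 (x) x 42 (y) mm. The keys are seated unevenly, so the untouched key tops lie anywhere between 60 and 66 mm above the bench, and height does not show which key is latched.
- latched (a joint): Depth (m, grows downward) of the key that starts latched down: a plain white key cap of the box, one of four that look the same; WHICH PLACE IT SITS AT IS NOT TOLD and changes from start to start. 0 = fully up, about 0.002 = latched (the start), 0.0065 = lowest. It stays put up to about 10 N; pressed harder (11 to 15 N) it gives, is freed on reaching 0.0065 (4.5 mm below where it was latched), and rises to 0 when the finger goes away, thereafter as soft as the others.
- raised_a (a joint): Depth (m, grows downward) of one of the three keys that are up: a plain white key cap of the box, one of four that look the same; WHICH PLACE IT SITS AT IS NOT TOLD and changes from start to start. 0 = fully up (the start), 0.008 = bottom stop. It is a soft spring: it starts to give at 2 N, is 3 mm down at 4.4 N, 6 mm down at 6.8 N, and springs back. More than 0.007 counts as pushed fully down and fails.
- raised_b (a joint): Depth (m, grows downward) of one of the three keys that are up: a plain white key cap of the box, one of four that look the same; WHICH PLACE IT SITS AT IS NOT TOLD and changes from start to start. 0 = fully up (the start), 0.008 = bottom stop. It is a soft spring: it starts to give at 2 N, is 3 mm down at 4.4 N, 6 mm down at 6.8 N, and springs back. More than 0.007 counts as pushed fully down and fails.
- raised_c (a joint): Depth (m, grows downward) of one of the three keys that are up: a plain white key cap of the box, one of four that look the same; WHICH PLACE IT SITS AT IS NOT TOLD and changes from start to start. 0 = fully up (the start), 0.008 = bottom stop. It is a soft spring: it starts to give at 2 N, is 3 mm down at 4.4 N, 6 mm down at 6.8 N, and springs back. More than 0.007 counts as pushed fully down and fails.
- glue_mid (a point): A bystander: loose white glue bottle, 56 mm across, 130 mm tall, standing beyond the box; the point is half-way up its axis.
- square_mid (a point): A bystander: loose try square lying flat beside the box, dark wooden stock 22 x 100 x 18 mm with a thin steel blade reaching 130 mm from the stock's centre along its +x; the point is the stock's centre.
- offcut_mid (a point): A bystander: loose light wood offcut 45 (x) x 110 (y) x 21 mm lying on the robot's side of the box; the point is its centre.

How it is judged:
By the outcome, as a careful person would: the job done as asked, in the order asked, and still so for the second after the job is handed in, with the robot touching nothing.
It also fails if it takes over 72 s, if anything falls off the work surface, if the arm or the gripper's body presses on something with over 40 N, if the wrist force passes 120 N, or if a joint passes its speed limit or range.

## Robot

A 6-joint arm with a two-finger parallel gripper is mounted at the origin on the work surface. World frame = base frame: x ahead of the robot, y to its left, z up, the work surface at z = 0. Lengths are in m, angles in rad, forces in N, time in s.
With the tool pointing down it reaches from about 0.35 to 0.775 m from the base axis. Payload 5.5 kg.
Tool frame: the origin (TCP) lies on the mounting face of the last link; the fingertips stand 173 mm ahead of it and the grasp point (between the pads) lies 155 mm ahead of it (arm.grip_point_offset is the distance from the TCP to the grasp point, in m); z points along the fingers, y is the direction in which the jaws open and shut (so a half turn about z gives the same grasp; the last joint's range is limited). The gripper opens to 85 mm and grips with 20 to 120 N. Pads are 22 mm wide; open, the fingers measure 114 mm over their backs; the gripper's body (76 mm by 85 mm) begins 54 mm behind the grasp point. The pads swing forward as they close: fully open they stand 13 mm farther back than shut.
Start: joints at [0.989, 0.313, 0.046, 1.304, 0, 1.431], TCP at [0.246, 0.52, 0.405] pointing down, gripper open.
Joint ranges: [-2.76, 2.76], [-0.86, 1.69], [-1.03, 1.26], [-2.2, 2.34], [-1.47, 1.5], [-3.14, 3.14]. Speed limits (rad/s): [2.57, 2.57, 3.14, 3.14, 3.14, 3.14].

## Interface

Orientations are given as a unit quaternion [x, y, z, w].
In Python, from cell import arm gives the robot as it stands.
- The arm moves only by the tool arm_command, never from a script. Its argument "plan" is a list of rows, each an object of numbers: "tx", "ty", "tz": the shift along the tool's x, y, z in m; "turn": the turn about the tool's z in degrees; "grip": the closure in counts, from 0 (fully open) to 255 (shut). In form: [{"tx": .., "ty": .., "tz": .., "turn": .., "grip": ..}, ...]. A call has 1 to 10 rows; each row is the pose to reach, as a shift and turn from the pose commanded when the call began, along the tool's axes at that moment; what a row does not reach only later rows make up. A row lasts 1/8 s, in which the tool goes at most 62.5 mm and 10.7 degrees, less where a joint would pass 70% of its speed; a pose out of reach is approached as far as the arm can. A call with a gripper value outside its range is refused whole. The fingers move at their own pace and stop on an object; "force" is the grip in N (left out, the last holds). Time passes only in rows, so rows that repeat a pose let the fingers close. It gives the time, the measured TCP pose, the force and the opening at its end, in the units of the state.
- arm.observe(): the state, without advancing time (a new reading comes with each control period).
- arm.grab_frame(name): name is "scene" or "side" or "wrist"; returns (picture, depth): 420x560x3 uint8, red, green, blue; 420x560 float32, m along the optical axis (not along the pixel's ray), 0 where there is no reading.
- arm.calibration(name): a dict with "mtx" (3x3 intrinsics, pixels), "world_from_camera" (4x4, takes a point from camera to world coordinates). Camera axes: x right, y down, z forward; pixel columns grow to the right and rows downward; lengths in m; the calibration is good to about 2 mm. The wrist camera is an equidistant fisheye: a pixel r from the principal point sees the ray r / f radians off the axis. A picture is of the moment at which its call begins: read the wrist's pose just before it. calibration takes no time and is no camera call; for the wrist camera it gives the pose at the moment of the call.
- arm.job_done(): hands the job in, once; it reports no verdict.
Trained networks look in the newest picture that a camera, given by its name, has taken for a name from the list of things; names that differ only in an ending like _2 or _b are one class to them, and where a whole thing is asked for, a point or a joint stands for the part that bears it (a point fixed in the world has none). Each returns a list of dicts, best first, with "conf" (0 to 1); they miss things now and then, are a little off and sometimes report something else, mostly with a low value. They report only what shows in the picture. A call takes as long as a camera call.
- arm.boxes_of(label, camera): "bbox" ([left, top, right, bottom] in pixels, round what is visible of it).
- arm.tip_of(label, camera): "centre" ([column, row] in pixels: a listed point, or the origin of a listed thing).
The state is a dict: "t": time; "joint_pos": joint angles; "qvel": joint speeds; "effort": joint torques, N m; "ee_pos": TCP position; "orientation": TCP orientation; "force": force on the tool from outside, world axes, zero at the start; "moment": the same for the moment, N m; "gripper_width": opening from 0.0 (shut) to 1.0 (fully open).
Only numpy, scipy, OpenCV 4.12 (cv2) and the standard library are available. Lean on these libraries where they do the work, as an engineer would, in place of code of your own. Each camera call takes 0.05 s, during which the arm holds its last target.

## Working session

There is one attempt and no reset: what is moved stays moved. The work goes in short steps, Python scripts to look and compute and a tool call to move; the robot and the scene stay as the last step left them, time stands still between calls to the robot, and variables do not carry over. Pictures are saved under pics/ and viewed, and the job is handed in when it is done.

Besides the shell and the picture viewer there is one more tool, called after "Request:" as name(argument=value, ...), one argument or row to a line, values as JSON. arm_command: Moves the arm, as the interface text tells. Its arguments: {"type":"object","properties":{"plan":{"type":"array"},"force":{"type":"number"}},"required":["plan"]}

```bash
mkdir -p pics; cat > h.py <<'E'
from cell import arm
import numpy as np, cv2
def pix2world(cam,uv,depth):
    c=arm.calibration(cam);K=np.array(c["mtx"]);T=np.array(c["world_from_camera"])
    u,v=int(round(uv[0])),int(round(uv[1])); d=np.median(depth[max(0,v-1):v+2,max(0,u-1):u+2])
    p=np.array([(uv[0]-K[0,2])/K[0,0]*d,(uv[1]-K[1,2])/K[1,1]*d,d,1]); return (T@p)[:3]
E
python3 - <<'E'
from h import *
s=arm.observe();print({k:np.round(v,4).tolist() for k,v in s.items()})
for cam in("scene","side"):
    im,d=arm.grab_frame(cam);cv2.imwrite(f"pics/{cam}0.png",im[:,:,::-1]);
    for l in("place_1","panel","glue_mid","square_mid","offcut_mid"):
        for r in arm.tip_of(l,cam): print(cam,l,round(r["conf"],2),np.round(r["centre"]),pix2world(cam,r["centre"],d).round(4))
E
```

```text
{'t': 0.0, 'joint_pos': [0.9894, 0.314, 0.045, 1.3036, -0.0, 1.4312], 'qvel': [0.0006, -0.0013, 0.001, -0.0009, 0.0001, -0.001], 'effort': [-0.0004, -48.0632, 29.853, 0.0194, -0.0003, -0.0], 'ee_pos': [0.2457, 0.5196, 0.4038], 'orientation': [0.2191, 0.9757, -0.0009, -0.0003], 'force': [-0.3012, -0.2221, -0.0002], 'moment': [-0.0437, 0.0107, -0.0063], 'gripper_width': 1.0019}
scene place_1 0.94 [205. 254.] [ 0.6144 -0.0082  0.0669]
scene place_1 0.88 [269. 225.] [0.5968 0.1131 0.0657]
scene place_1 0.68 [234. 240.] [0.6055 0.0465 0.0664]
scene place_1 0.66 [295. 211.] [0.5822 0.1692 0.0646]
scene panel 0.8 [249. 254.] [0.632  0.0626 0.0527]
scene glue_mid 0.58 [270. 335.] [0.8006 0.0363 0.096 ]
scene square_mid 0.71 [353. 182.] [0.5205 0.3265 0.0203]
scene offcut_mid 0.96 [194. 206.] [0.4688 0.0072 0.0237]
side place_1 0.94 [281. 198.] [0.5786 0.1692 0.0632]
side place_1 0.68 [291. 217.] [0.5872 0.1077 0.0647]
side place_1 0.68 [303. 237.] [0.5988 0.049  0.0647]
side place_1 0.58 [319. 261.] [ 0.6166 -0.0146  0.0653]
side panel 0.96 [296. 252.] [0.5815 0.0263 0.0508]
side panel 0.57 [232. 280.] [0.4554 0.0011 0.0223]
side glue_mid 0.96 [395. 232.] [0.7716 0.0199 0.0833]
side square_mid 0.71 [239. 174.] [0.5049 0.3177 0.0155]
side offcut_mid 0.6 [236. 283.] [ 0.4623 -0.0065  0.0221]
```

View pics/scene0.png

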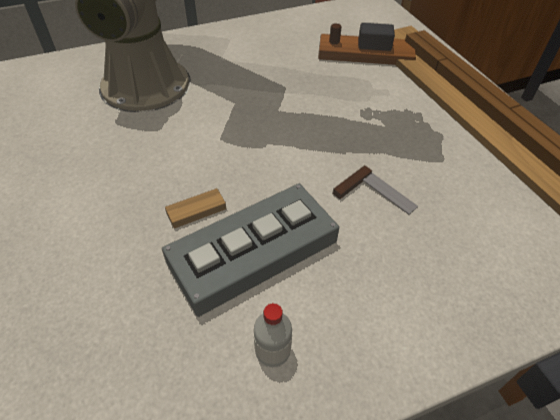

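View pics/side0.png

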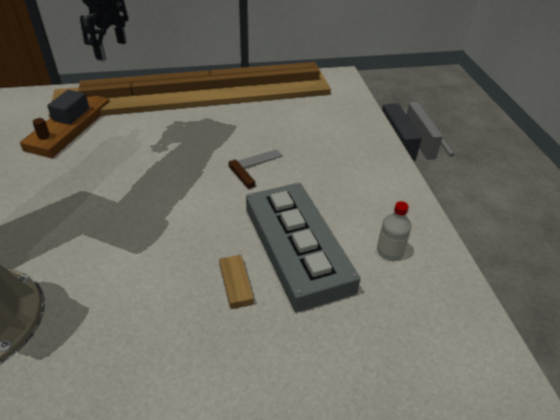

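```bash
python3 - <<'E'
from h import *
# depth-based key segmentation: points 57..70mm high
for cam in("scene","side"):
    im,d=arm.grab_frame(cam)
    c=arm.calibration(cam);K=np.array(c["mtx"]);T=np.array(c["world_from_camera"])
    v,u=np.indices(d.shape);P=np.stack([(u-K[0,2])/K[0,0]*d,(v-K[1,2])/K[1,1]*d,d,np.ones_like(d)],-1)@T.T
    P=P[...,:3]
    m=((P[...,2]>.057)&(P[...,2]<.072)&(P[...,0]>.52)&(P[...,0]<.7)&(P[...,1]>-.1)&(P[...,1]<.25)&(d>0)&(im.min(-1)>150)).astype(np.uint8)
    n,L,S,C=cv2.connectedComponentsWithStats(m)
    for i in range(1,n):
        if S[i,4]>60:
            q=P[L==i]; print(cam,S[i,4],q.mean(0).round(4),np.median(q[:,2]).round(4),((q[:,:2].min(0)+q[:,:2].max(0))/2).round(4),C[i].round())
E
```

```text
scene 286 [0.5814 0.1712 0.0642] 0.0642 [0.5815 0.1708] [296. 210.]
scene 314 [0.5928 0.1104 0.0661] 0.066 [0.5927 0.1109] [267. 224.]
scene 348 [0.6043 0.0498 0.0663] 0.0664 [0.6043 0.0504] [236. 239.]
scene 383 [ 0.6157 -0.0109  0.0663] 0.0663 [ 0.6158 -0.0108] [203. 255.]
```

The scene view shows four keys at pixels (296,210), (267,224), (236,239) and (203,255). They are 62 mm apart, 64–66 mm high, and the box yaw is about 10.7°, which fits the description. The offcut, square and bottle are all clear of the keys. Next I'll shut the gripper and move over key 1.

Request:
arm_command(
  plan=[
    {"tx": -0.025, "ty": -0.009, "tz": 0.006, "turn": -3, "grip": 255},
    {"tx": -0.075, "ty": -0.028, "tz": 0.02, "turn": -7, "grip": 255},
    {"tx": -0.13, "ty": -0.049, "tz": 0.035, "turn": -12, "grip": 255},
    {"tx": -0.185, "ty": -0.07, "tz": 0.05, "turn": -17, "grip": 255},
    {"tx": -0.24, "ty": -0.091, "tz": 0.063, "turn": -22, "grip": 255},
    {"tx": -0.295, "ty": -0.112, "tz": 0.077, "turn": -27, "grip": 255},
    {"tx": -0.35, "ty": -0.133, "tz": 0.09, "turn": -31, "grip": 255},
    {"tx": -0.4, "ty": -0.152, "tz": 0.102, "turn": -34, "grip": 255},
    {"tx": -0.435, "ty": -0.165, "tz": 0.11, "turn": -36, "grip": 255},
    {"tx": -0.4525, "ty": -0.1714, "tz": 0.114, "turn": -36, "grip": 255},
  ],
  force=60,
)

```text
t: 1.95
ee_pos: [0.5828, 0.1697, 0.2901]
orientation: [-0.092, 0.996, 0.0, -0.0]
force: [0.1, -0.2, 0.5]
gripper_width: 0.0
```

Request:
arm_command(
  plan=[
    {"grip": 255},
    {"grip": 255},
    {"grip": 255},
    {"grip": 255},
  ],
)

```text
$.plan[0]: bad value
```

```bash
python3 - <<'E'
from h import *
for i in range(3):
    im,d=arm.grab_frame("wrist"); s=arm.observe();print({k:np.round(v,4).tolist() for k,v in s.items() if k in('t','ee_pos','orientation','force','gripper_width')})
cv2.imwrite("pics/w1.png",im[:,:,::-1]);
im,d=arm.grab_frame("side");cv2.imwrite("pics/s1.png",cv2.resize(im[100:320,180:460,::-1],None,fx=2.5,fy=2.5))
c=arm.calibration("wrist");print(c)
for r in arm.tip_of("place_1","wrist"):print(r)
E
```

```text
{'t': 2.0, 'ee_pos': [0.5836, 0.1691, 0.2898], 'orientation': [-0.0914, 0.9958, -0.0004, 0.0001], 'force': [1.0362, -0.675, 0.1995], 'gripper_width': 0.0036}
{'t': 2.05, 'ee_pos': [0.5824, 0.1703, 0.2901], 'orientation': [-0.0918, 0.9958, 0.0, -0.0002], 'force': [-0.0592, 1.0161, -0.4232], 'gripper_width': -0.0032}
{'t': 2.1, 'ee_pos': [0.5816, 0.1714, 0.2905], 'orientation': [-0.0925, 0.9957, 0.0002, -0.0004], 'force': [0.1138, -0.2188, -0.221], 'gripper_width': -0.0014}
{'mtx': array([[325.1922621 ,   0.        , 280.20271242],
       [  0.        , 325.1922621 , 210.29492421],
       [  0.        ,   0.        ,   1.        ]]), 'world_from_camera': array([[-1.86507571e-01,  9.42585521e-01,  2.77033321e-01,
         5.10524647e-01],
       [ 9.82453446e-01,  1.78826748e-01,  5.29737772e-02,
         1.58044327e-01],
       [ 3.91347386e-04,  2.82052351e-01, -9.59398936e-01,
         2.60232515e-01],
       [ 0.00000000e+00,  0.00000000e+00,  0.00000000e+00,
         1.00000000e+00]])}
```

View pics/w1.png

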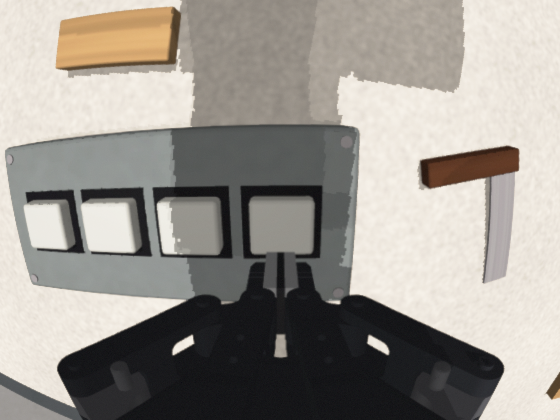

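View pics/s1.png

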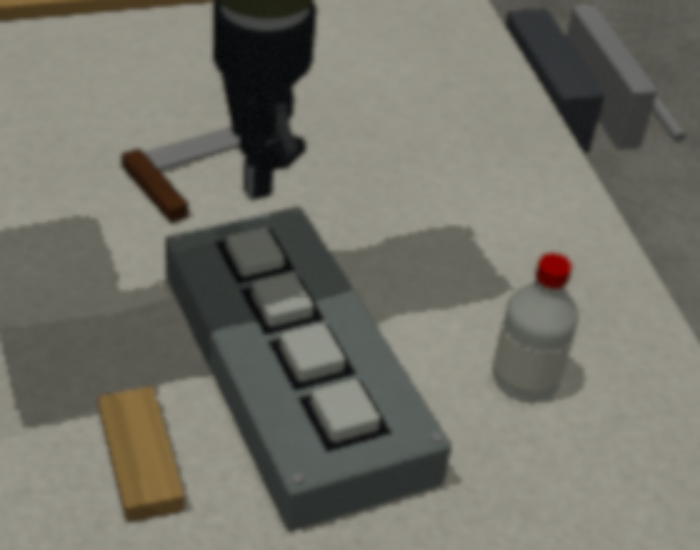

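Wrist view: the shut fingers sit in line with key 1 (at about (282,225)), and the offcut and square are well away. I'll descend to about 4 mm above the key.

Request:
arm_command(
  plan=[
    {"tx": 0, "ty": 0, "tz": 0.015, "turn": 0, "grip": 255},
    {"tx": 0, "ty": 0, "tz": 0.032, "turn": 0, "grip": 255},
    {"tx": 0, "ty": 0, "tz": 0.042, "turn": 0, "grip": 255},
    {"tx": 0, "ty": 0, "tz": 0.046, "turn": 0, "grip": 255},
    {"tx": 0, "ty": 0, "tz": 0.046, "turn": 0, "grip": 255},
    {"tx": 0, "ty": 0, "tz": 0.046, "turn": 0, "grip": 255},
  ],
)

```text
t: 2.95
ee_pos: [0.5819, 0.1714, 0.2451]
orientation: [-0.093, 0.996, 0.0, 0.0]
force: [-0.3, 0.2, 0.2]
gripper_width: 0.003
```

Request:
arm_command(
  plan=[
    {"tx": 0, "ty": 0, "tz": 0.002, "turn": 0, "grip": 255},
    {"tx": 0, "ty": 0, "tz": 0.004, "turn": 0, "grip": 255},
    {"tx": 0, "ty": 0, "tz": 0.004, "turn": 0, "grip": 255},
    {"tx": 0, "ty": 0, "tz": 0.004, "turn": 0, "grip": 255},
  ],
)

```text
t: 3.45
ee_pos: [0.5816, 0.1714, 0.2407]
orientation: [-0.093, 0.996, 0.0, 0.0]
force: [-0.6, 0.6, -0.2]
gripper_width: 0.001
```

Request:
arm_command(
  plan=[
    {"tx": 0, "ty": 0, "tz": 0.001, "turn": 0, "grip": 255},
    {"tx": 0, "ty": 0, "tz": 0.001, "turn": 0, "grip": 255},
    {"tx": 0, "ty": 0, "tz": 0.001, "turn": 0, "grip": 255},
  ],
)

```text
t: 3.82
ee_pos: [0.5816, 0.1714, 0.2397]
orientation: [-0.093, 0.996, 0.0, 0.0]
force: [0.2, -0.3, 0.3]
gripper_width: -0.001
```

Request:
arm_command(
  plan=[
    {"tx": 0, "ty": 0, "tz": 0.001, "turn": 0, "grip": 255},
    {"tx": 0, "ty": 0, "tz": 0.001, "turn": 0, "grip": 255},
    {"tx": 0, "ty": 0, "tz": 0.001, "turn": 0, "grip": 255},
  ],
)

```text
t: 4.2
ee_pos: [0.5817, 0.1714, 0.2387]
orientation: [-0.093, 0.996, 0.0, 0.0]
force: [-0.6, -0.1, 0.4]
gripper_width: 0.001
```

Request:
arm_command(
  plan=[
    {"tx": 0, "ty": 0, "tz": 0.001, "turn": 0, "grip": 255},
    {"tx": 0, "ty": 0, "tz": 0.001, "turn": 0, "grip": 255},
    {"tx": 0, "ty": 0, "tz": 0.001, "turn": 0, "grip": 255},
  ],
)

```text
t: 4.58
ee_pos: [0.5816, 0.1714, 0.2377]
orientation: [-0.093, 0.996, 0.0, 0.0]
force: [0.0, 0.3, -0.3]
gripper_width: 0.001
```

Request:
arm_command(
  plan=[
    {"tx": 0, "ty": 0, "tz": 0.001, "turn": 0, "grip": 255},
    {"tx": 0, "ty": 0, "tz": 0.001, "turn": 0, "grip": 255},
    {"tx": 0, "ty": 0, "tz": 0.001, "turn": 0, "grip": 255},
  ],
)

```text
t: 4.95
ee_pos: [0.5816, 0.1714, 0.2367]
orientation: [-0.093, 0.996, 0.0, -0.0]
force: [-0.6, -0.2, -0.1]
gripper_width: -0.0
```

Request:
arm_command(
  plan=[
    {"tx": 0, "ty": 0, "tz": 0.001, "turn": 0, "grip": 255},
    {"tx": 0, "ty": 0, "tz": 0.001, "turn": 0, "grip": 255},
    {"tx": 0, "ty": 0, "tz": 0.001, "turn": 0, "grip": 255},
  ],
)

```text
t: 5.32
ee_pos: [0.5817, 0.1714, 0.2359]
orientation: [-0.093, 0.996, 0.0, 0.0]
force: [-0.2, -0.5, 1.7]
gripper_width: -0.003
```

Request:
arm_command(
  plan=[
    {"tx": 0, "ty": 0, "tz": 0.001, "turn": 0, "grip": 255},
    {"tx": 0, "ty": 0, "tz": 0.001, "turn": 0, "grip": 255},
    {"tx": 0, "ty": 0, "tz": 0.001, "turn": 0, "grip": 255},
  ],
)

```text
t: 5.7
ee_pos: [0.5817, 0.1714, 0.2358]
orientation: [-0.093, 0.996, 0.0, 0.001]
force: [-1.8, -0.7, 7.0]
gripper_width: 0.002
```

Request:
arm_command(
  plan=[
    {"tx": 0, "ty": 0, "tz": 0.001, "turn": 0, "grip": 255},
    {"tx": 0, "ty": 0, "tz": 0.001, "turn": 0, "grip": 255},
    {"tx": 0, "ty": 0, "tz": 0.001, "turn": 0, "grip": 255},
  ],
)

```text
t: 6.08
ee_pos: [0.5817, 0.1714, 0.2351]
orientation: [-0.093, 0.996, 0.0, 0.001]
force: [-2.7, -0.3, 9.6]
gripper_width: -0.002
```

Key 1 reached 7 N with almost no travel from first contact at about 63 mm. A raised key would be 6 mm down at that force, so this is the latched one. I'll keep pressing in small steps, aiming for 4.5 mm of travel (TCP z about 0.231).

Request:
arm_command(
  plan=[
    {"tx": 0, "ty": 0, "tz": 0.001, "turn": 0, "grip": 255},
    {"tx": 0, "ty": 0, "tz": 0.001, "turn": 0, "grip": 255},
    {"tx": 0, "ty": 0, "tz": 0.001, "turn": 0, "grip": 255},
  ],
)

```text
t: 6.45
ee_pos: [0.5817, 0.1714, 0.2342]
orientation: [-0.093, 0.996, 0.0, 0.001]
force: [-3.0, -0.5, 9.4]
gripper_width: 0.002
```

Request:
arm_command(
  plan=[
    {"tx": 0, "ty": 0, "tz": 0.001, "turn": 0, "grip": 255},
    {"tx": 0, "ty": 0, "tz": 0.001, "turn": 0, "grip": 255},
    {"tx": 0, "ty": 0, "tz": 0.001, "turn": 0, "grip": 255},
  ],
)

```text
t: 6.82
ee_pos: [0.5816, 0.1714, 0.2333]
orientation: [-0.093, 0.996, 0.0, 0.001]
force: [-3.6, -0.3, 10.3]
gripper_width: -0.002
```

Request:
arm_command(
  plan=[
    {"tx": 0, "ty": 0, "tz": 0.001, "turn": 0, "grip": 255},
    {"tx": 0, "ty": 0, "tz": 0.001, "turn": 0, "grip": 255},
    {"tx": 0, "ty": 0, "tz": 0.001, "turn": 0, "grip": 255},
  ],
)

```text
t: 7.2
ee_pos: [0.5817, 0.1714, 0.2323]
orientation: [-0.093, 0.996, -0.0, 0.001]
force: [-3.1, -0.6, 10.5]
gripper_width: 0.002
```

Request:
arm_command(
  plan=[
    {"tx": 0, "ty": 0, "tz": 0.001, "turn": 0, "grip": 255},
    {"tx": 0, "ty": 0, "tz": 0.001, "turn": 0, "grip": 255},
    {"tx": 0, "ty": 0, "tz": 0.001, "turn": 0, "grip": 255},
  ],
)

```text
t: 7.58
ee_pos: [0.5817, 0.1714, 0.2315]
orientation: [-0.093, 0.996, 0.0, 0.001]
force: [-3.4, -1.4, 12.3]
gripper_width: -0.001
```

Request:
arm_command(
  plan=[
    {"tx": 0, "ty": 0, "tz": 0.001, "turn": 0, "grip": 255},
    {"tx": 0, "ty": 0, "tz": 0.001, "turn": 0, "grip": 255},
    {"tx": 0, "ty": 0, "tz": 0.001, "turn": 0, "grip": 255},
  ],
)

```text
t: 7.95
ee_pos: [0.5816, 0.1714, 0.2313]
orientation: [-0.093, 0.996, 0.0, 0.001]
force: [-5.9, -1.0, 17.5]
gripper_width: 0.002
```

Request:
arm_command(
  plan=[
    {"tx": 0, "ty": 0, "tz": 0.001, "turn": 0, "grip": 255},
    {"tx": 0, "ty": 0, "tz": 0.001, "turn": 0, "grip": 255},
    {"tx": 0, "ty": 0, "tz": 0.001, "turn": 0, "grip": 255},
  ],
)

```text
t: 8.32
ee_pos: [0.5816, 0.1715, 0.2312]
orientation: [-0.093, 0.996, 0.0, 0.001]
force: [-8.8, -1.9, 22.4]
gripper_width: 0.004
```

Request:
arm_command(
  plan=[
    {"tx": 0, "ty": 0, "tz": -0.004, "turn": 0, "grip": 255},
    {"tx": 0, "ty": 0, "tz": -0.008, "turn": 0, "grip": 255},
    {"tx": 0, "ty": 0, "tz": -0.014, "turn": 0, "grip": 255},
    {"tx": 0, "ty": 0, "tz": -0.014, "turn": 0, "grip": 255},
    {"tx": 0, "ty": 0, "tz": -0.014, "turn": 0, "grip": 255},
  ],
)

```text
t: 8.95
ee_pos: [0.5815, 0.1714, 0.2412]
orientation: [-0.093, 0.996, 0.0, -0.0]
force: [-0.7, -1.0, -0.5]
gripper_width: 0.001
```

```bash
python3 - <<'E'
from h import *
s=arm.observe();print(s['t'],s['ee_pos'],s['force'])
E
```

```text
8.95 [0.58154513 0.17138467 0.24122651] [-0.67880218 -0.97251366 -0.46420881]
```

The key bottomed out 4.5 mm below its latched position. Next, a light tap to check it now feels soft and sits 2 mm higher.

Request:
arm_command(
  plan=[
    {"tx": 0, "ty": 0, "tz": 0.002, "turn": 0, "grip": 255},
    {"tx": 0, "ty": 0, "tz": 0.004, "turn": 0, "grip": 255},
    {"tx": 0, "ty": 0, "tz": 0.0045, "turn": 0, "grip": 255},
    {"tx": 0, "ty": 0, "tz": 0.0045, "turn": 0, "grip": 255},
    {"tx": 0, "ty": 0, "tz": 0.0045, "turn": 0, "grip": 255},
  ],
)

```text
t: 9.57
ee_pos: [0.5815, 0.1714, 0.2373]
orientation: [-0.093, 0.996, 0.0, -0.0]
force: [-1.3, 0.4, 1.8]
gripper_width: 0.003
```

Request:
arm_command(
  plan=[
    {"tx": 0, "ty": 0, "tz": 0.001, "turn": 0, "grip": 255},
    {"tx": 0, "ty": 0, "tz": 0.001, "turn": 0, "grip": 255},
    {"tx": 0, "ty": 0, "tz": 0.001, "turn": 0, "grip": 255},
  ],
)

```text
t: 9.95
ee_pos: [0.5816, 0.1714, 0.2363]
orientation: [-0.093, 0.996, 0.0, -0.0]
force: [-2.0, 0.4, 3.2]
gripper_width: -0.004
```

The key is soft now: 3.2 N at 1–2 mm, with contact about 2 mm higher than before. It has been released. I'll retract well clear.

Request:
arm_command(
  plan=[
    {"tx": 0, "ty": 0, "tz": -0.006, "turn": 0, "grip": 255},
    {"tx": 0, "ty": 0, "tz": -0.02, "turn": 0, "grip": 255},
    {"tx": 0, "ty": 0, "tz": -0.05, "turn": 0, "grip": 255},
    {"tx": 0, "ty": 0, "tz": -0.08, "turn": 0, "grip": 255},
    {"tx": 0, "ty": 0, "tz": -0.1, "turn": 0, "grip": 255},
    {"tx": 0, "ty": 0, "tz": -0.1, "turn": 0, "grip": 255},
    {"tx": 0, "ty": 0, "tz": -0.1, "turn": 0, "grip": 255},
  ],
)

```text
t: 10.82
ee_pos: [0.5815, 0.1714, 0.3358]
orientation: [-0.093, 0.996, 0.0, -0.0]
force: [-0.0, 0.2, -0.6]
gripper_width: 0.001
```

```bash
python3 - <<'E'
from h import *
im,d=arm.grab_frame("scene");cv2.imwrite("pics/end.png",im[:,:,::-1])
for l in("place_1","glue_mid","square_mid","offcut_mid"):
    for r in arm.tip_of(l,"scene"): print(l,round(r["conf"],2),np.round(r["centre"]),pix2world("scene",r["centre"],d).round(4))
s=arm.observe();print(s['t'],s['ee_pos'],s['force'])
E
```

```text
place_1 0.86 [233. 241.] [0.6073 0.0434 0.0665]
place_1 0.85 [204. 252.] [ 0.6113 -0.0088  0.0662]
place_1 0.79 [295. 209.] [0.5798 0.1706 0.065 ]
place_1 0.55 [265. 224.] [0.592  0.1083 0.0671]
place_1 0.42 [353. 185.] [0.5255 0.3244 0.0166]
glue_mid 0.75 [270. 332.] [0.7976 0.0373 0.0996]
square_mid 0.55 [352. 183.] [0.5237 0.3228 0.0199]
offcut_mid 0.75 [196. 207.] [0.4731 0.0099 0.0231]
11.075 [0.58140964 0.17134819 0.33523081] [-0.52872937  0.10109412 -0.33178092]
```

View pics/end.png

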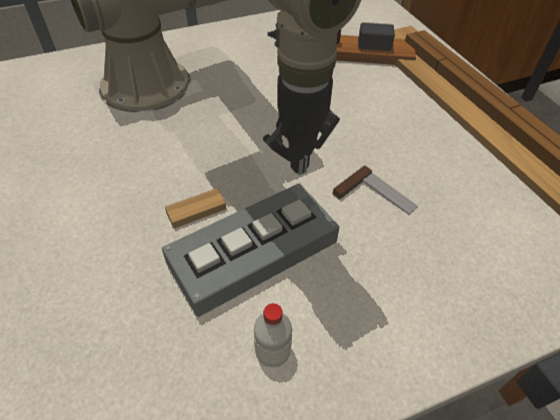

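The final view shows the gripper well above key 1 (296,210). The offcut (196,207), square (352,183) and bottle (272,335) are where they started.

```bash
python3 -c "
from cell import arm
print(arm.job_done())"
```

```text
the job is handed in; nothing more can be done
None
```

The latched key was the one at place 1, the +y end of the box. It is now released, and I handed the job in at about 11 s of the 72 s allowed.

- **Finding it:** the first key I tapped, place 1, felt hard, with 7 N giving almost no travel. A raised key would have been about 6 mm down at that force. I therefore never touched the other three keys, so their softness was not checked.
- **Releasing it:** I pressed until it bottomed, about 4.5 mm below its latched position, with a vertical force of at most about 22 N. The force while it gave read 9.4–12.3 N, slightly under the stated 11–15 N.
- **Checking it:** a light tap afterwards met the key about 2 mm higher, and it was soft, giving way at 1.8–3.2 N.
- **Last look:** the arm is clear with no contact force. The glue bottle, try square and offcut were found where they started, to within the few millimetres the detector scatters.

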